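# Check the travel of a gauge boom and hold it at the clip

## Robot

A 6-joint arm with a two-finger parallel gripper is mounted at the origin on the work surface. World frame = base frame: x ahead of the robot, y to its left, z up, the work surface at z = 0. Lengths are in mm, angles in rad, forces in N, time in s.
With the tool pointing down it reaches from about 350 to 775 mm from the base axis. Payload 7.3 kg.
Tool frame: the origin (TCP) lies midway between the tips of the shut fingers; the grasp point (between the pads) lies 19 mm behind it; z points along the fingers, x is the direction in which the jaws open and shut, and the axes are right-handed (so a half turn about z gives the same grasp; the last joint's range is limited). The gripper opens to 92 mm and grips with 3 to 60 N. Pads are 19 mm wide; open, the fingers measure 130 mm over their backs; the gripper's body (75 mm by 190 mm) begins 47 mm behind the grasp point.
Start: joints at [0.961, 0.342, 1.524, -0, 1.275, -0.146], TCP at [234.848, 469.565, 226.741] pointing down, gripper open.
Joint ranges: [-2.53, 2.53], [-0.77, 2.02], [0.04, 2.7], [-1, 4.14], [0.28, 2.66], [-3.11, 3.11]. Speed limits (rad/s): [2.57, 2.57, 3.14, 3.14, 3.14, 3.14].

## Interface

Orientations are given as [roll, pitch, yaw] about the fixed x, y, z axes, in that order (R = Rz(yaw) Ry(pitch) Rx(roll)).
In Python, from plant import bot gives the robot as it stands.
- The arm moves only by the shell command python3 -m pendant 'ROWS' [OPENING]. ROWS is JSON, a list of rows, each an object with "linear": the shift along the world's x, y, z in mm, a list of three; "twist": the turn about the world's z in degrees. In form: [{"linear": [x, y, z], "twist": twist}, ...]. A call has 1 to 20 rows; each row is the pose to reach, as a shift and turn from the pose commanded when the call began; what a row does not reach only later rows make up. A row lasts 1/8 s, in which the tool goes at most 62.5 mm and 10.7 degrees, less where a joint would pass 70% of its speed; a pose out of reach is approached as far as the arm can. A call with a gripper value outside its range is refused whole. OPENING is the closure in counts, from 0 (fully open) to 255 (shut), set as the call begins (- or left out, the last holds). The fingers move at their own pace and stop on an object; the grip force is fixed at half the most. Time passes only in rows, so rows that repeat a pose let the fingers close. It gives the time, the measured TCP pose, the force and the opening at its end, in the units of the state.
- bot.get_obs(): the state, without advancing time (a new reading comes with each control period).
- bot.capture(name): name is "scene" or "top"; returns a dict with "frame" (400x640x3 uint8, blue, green, red), "z_map" (400x640 float32, mm along the optical axis (not along the pixel's ray), 0 where there is no reading), "fx", "fy", "cx", "cy" (pixels), "rvec" (rotation vector, rad) and "tvec" (3), from world to camera coordinates, as OpenCV has them. Camera axes: x right, y down, z forward; pixel columns grow to the right and rows downward; lengths in mm; the calibration is good to about 2 mm. A picture is of the moment at which its call begins.
- bot.close_job(): hands the job in, once; it reports no verdict.
The state is a dict: "time": time; "joint_positions": joint angles; "dq": joint speeds; "tau": joint torques, N m; "tool_pos": TCP position; "tcp_rot": TCP orientation; "contact_force": force on the tool from outside, world axes, zero at the start; "moment": the same for the moment, N m; "grip_width": finger opening in mm.
Only numpy, scipy, OpenCV 4.12 (cv2) and the standard library are available. Lean on these libraries where they do the work, as an engineer would, in place of code of your own. Each camera call takes 0.05 s, during which the arm holds its last target. There are 200 camera calls.

## Task

Check this second-hand gauge boom: pinch its black grip so that the orange lock button is squeezed in, and draw the arm out until you feel it come up against the hidden end stop inside the tube. Then bring it back until the pointer stands over the red clip on the scale, and finish while still holding it there with the button squeezed in and the arm at rest. Leave the meter, the eyepiece and the screwdriver where they are.

Things in the scene. Friction and masses are not known exactly. Their poses are not given: they have to be found in the camera images.
- stand: Fixed boom stand: grey base, blue 34 mm square tube 170 mm long, top 107 mm up. Origin on the bench under the tube's mouth. +y: the way the arm draws out; +x: across, to the side of the button and the white scale (x = 48 mm, top 64 mm up, y 75 to 275 mm). In the tube hides a rubber-buffered end stop (yields 1 mm per 3 N), met at 105 to 135 mm of extension, 20 mm or more past the clip.
- grip_center (a point): Centre of the upright black grip on the arm, 126.5 mm above the bench; 24 mm wide (stand x), 50 mm long (stand y), 55 mm high (99 to 154 mm above the bench). The button stands 5 mm out of its +x side. Pinch from above, fingers closing along stand x, to press the button flush. Retracted, it is 45 mm in front of the tube's mouth.
- button (a joint): Orange lock button, 36 mm long x 34 mm high, centred at the height of the grip's centre on its +x side; travel in m, 0 = out (latched) to 0.005 = flush with the grip (released; the latch is clear from about 0.003). Sprung outwards with 3.5 to 6 N.
- pointer (a point): Lower tip of the black pointer, 3 mm wide, on the arm, 72 mm above the bench, just over the scale; 70 mm further out (stand +y) than the grip's centre, and 50 mm towards stand +x.
- clip: Red clip set across the white scale, 5 mm wide along the scale, fixed. Origin at its middle on the scale's top face (64 mm above the bench); same axes as the stand. The pointer passes just over it. It stands where the arm is 45 to 85 mm extended.
- meter: Loose black panel meter 85 x 105 x 122 mm with a white dial, 0.9 kg; origin at the centre of its underside. Leave it alone.
- eyepiece: Loose black microscope eyepiece, 34 mm across, 56 mm high, standing; origin at its underside. Leave it alone.
- screwdriver: Loose screwdriver 160 mm long lying on the bench; origin at its underside. Leave it alone.
- boom: Telescoping arm: 18 mm square bar, axis 90 mm above the bench, with grip, pointer and a 48 mm round dial gauge at its end. Axes as the stand; origin = the stand's, shifted along +y by the extension. 0.35 to 0.7 kg. A spring draws it in with 3 to 4.4 N, plus 1 N friction. With the button out it is latched fully retracted (1 mm play).

How it is judged:
By the outcome, as a careful person would: the job done as asked, in the order asked, and still so for the second after the job is handed in, while the arm keeps its last pose, push and grip.
It also fails if it takes over 42 s, if anything falls off the work surface, if the arm or the gripper's body presses on something with over 40 N, if the wrist force passes 120 N, or if a joint passes its speed limit or range.

## Working session

There is one attempt and no reset: what is moved stays moved. The work goes in short steps, Python scripts to look and compute and a shell command to move; the robot and the scene stay as the last step left them, time stands still between calls to the robot, and variables do not carry over. Pictures are saved under pics/ and viewed, about 8 in all and at most 12, crops included, and the job is handed in when it is done.

```bash
mkdir -p pics; cat > h.py <<'E'
import numpy as np, cv2
from plant import bot
def cap(n):
    d=bot.capture(n); d['R']=cv2.Rodrigues(np.array(d['rvec'],float))[0]; d['t']=np.array(d['tvec'],float).ravel(); return d
def onplane(d,u,v,z):
    r=d['R'].T@np.array([(u-d['cx'])/d['fx'],(v-d['cy'])/d['fy'],1]); c=-d['R'].T@d['t']
    return c+r*(z-c[2])/r[2]
def cloud(d):
    v,u=np.mgrid[:400,:640]; Z=d['z_map']
    P=np.stack([(u-d['cx'])/d['fx']*Z,(v-d['cy'])/d['fy']*Z,Z],-1)
    W=(P-d['t'])@d['R']; W[Z==0]=np.nan; return W
E
python3 - <<'E'
from h import *
s=cap('scene');t=cap('top')
cv2.imwrite('pics/s1.png',s['frame']);cv2.imwrite('pics/t1.png',t['frame'])
for d in(s,t):print(-d['R'].T@d['t'],d['fx'],d['R'].round(2).tolist())
print(bot.get_obs())
E
```

```text
[938.81454949 339.18056886 540.12756752] 371.53803004851545 [[-0.71, 0.7, -0.0], [0.43, 0.44, -0.79], [-0.55, -0.56, -0.62]]
[431.07741272 -84.06403432 961.23659444] 417.54279988122585 [[0.03, -1.0, -0.0], [-0.99, -0.03, -0.16], [0.16, 0.01, -0.99]]
{'time': 0.1, 'joint_positions': array([ 9.61003758e-01,  3.42629878e-01,  1.52489874e+00, -2.30530083e-05,
        1.27542511e+00, -1.45984763e-01]), 'dq': array([ 0.00039394, -0.00065544, -0.00079544, -0.00154359, -0.00136259,
       -0.0001259 ]), 'tau': array([ 1.62919729e-03, -4.32005239e+01, -2.44695300e+01,  7.17996061e-02,
        5.25537122e-02, -6.09946278e-05]), 'tool_pos': array([234.63221474, 469.24724831, 226.13443692]), 'tcp_rot': array([-3.14141647e+00,  1.34980406e-03,  1.10699537e+00]), 'contact_force': array([ 0.00317042, -0.15362367,  0.14688717]), 'moment': array([ 0.00116496,  0.00994268, -0.00564991]), 'grip_width': 91.9031665832878}
```

View pics/s1.png

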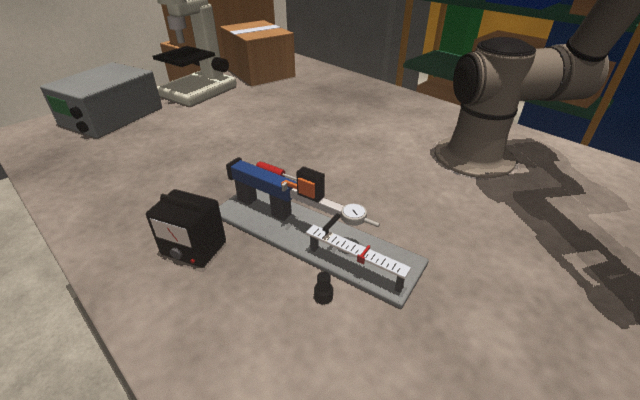

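View pics/t1.png

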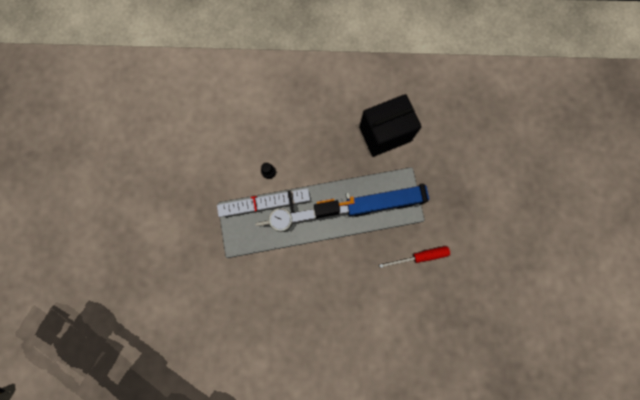

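Scene and top both show the boom. In the top view the grip is at about (327,209), the button on its upper side, the pointer at (291,197), the clip at (255,202) and the blue tube runs from (348,205) to (424,195). The arm draws out to the left, which is world +y. The meter is at (390,125), the eyepiece at (268,170) and the screwdriver at (415,258).

```bash
cat > m.py <<'E'
from h import *
def big(m):
    n,l,s,c=cv2.connectedComponentsWithStats(m.astype('uint8')); return l==1+np.argmax(s[1:,4])
def corners(d,m,z):
    v,u=np.where(m); p=np.array([onplane(d,a,b,z)[:2] for a,b in zip(u,v)],np.float32)
    return cv2.minAreaRect(p)
t=cap('top');f=t['frame'].astype(int);B,G,R=f[...,0],f[...,1],f[...,2];W=cloud(t);X=W[...,0];Y=W[...,1];Z=W[...,2]
blue=big((B>R+40)&(Z>70)); r=corners(t,blue,107);print('tube',r)
bx=cv2.boxPoints(r); e=[bx[1]-bx[0],bx[2]-bx[1]]; a=max(e,key=np.linalg.norm); a=a/np.linalg.norm(a); a*=np.sign(a[1])
mouth=np.array(r[0])+a*85; yaw=np.arctan2(a[1],a[0]); x=np.array([a[1],-a[0]])
O=mouth; print('y axis',a,np.degrees(yaw),'origin',O)
def st(p): return (p[:2]-O)@x,(p[:2]-O)@a
gm=big((Z>140)&(Z<165)&(R<70)); g=corners(t,gm,154); print('grip',g,st(np.array(g[0])),gm.sum(),np.nanmedian(Z[gm]))
red=(R>1.7*G)&(R>1.7*B)&(R>60); v,u=np.where(red); k=(abs(u-255)<12)&(abs(v-202)<15)
uc,vc=u[k].mean(),v[k].mean(); c=onplane(t,uc,vc,66);print('clip',uc,vc,c,st(c),k.sum())
gx=O+a*45; print('expected grip',gx)
print('meter/eye heights', [W[v,u].round().tolist() for u,v in((390,120),(268,170),(280,218),(327,209))])
s=cap('scene');f=s['frame'].astype(int)
B,G,R=f[...,0],f[...,1],f[...,2];red=(R>1.8*G)&(R>1.8*B)&(R>80);v,u=np.where(red);k=(abs(u-364)<12)&(abs(v-254)<15)
c=onplane(s,u[k].mean(),v[k].mean(),66);print('clip scene',u[k].mean(),v[k].mean(),c,st(c))
Ws=cloud(s); m=(f.max(-1)<60)&(Ws[...,2]>151)&(Ws[...,2]<160)&(np.hypot(Ws[...,0]-gx[0],Ws[...,1]-gx[1])<40)
print('grip scene top',np.nanmean(Ws[m],0),st(np.nanmean(Ws[m],0)),m.sum())
E
python3 m.py
```

```text
tube ((565.3489990234375, -211.010498046875), (33.710357666015625, 154.33799743652344), 12.083207130432129)
y axis [-0.20933188  0.9778447 ] 102.0832 origin [ 547.55578804 -127.89369965]
grip ((539.671142578125, -91.26664733886719), (23.915712356567383, 47.777225494384766), 12.338607788085938) (np.float64(-0.04274899491463202), np.float64(37.46607722586012)) 298 154.08014615510172
clip 254.1590909090909 202.04545454545453 [560.3460331   65.05544648  66.        ] (np.float64(52.89728199948803), np.float64(185.9968967154034)) 44
expected grip [538.13585281 -83.89068604]
meter/eye heights [[737.0, -222.0, 112.0], [635.0, 40.0, 54.0], [522.0, 3.0, 110.0], [537.0, -92.0, 156.0]]
clip scene 362.4878048780488 255.1219512195122 [563.58198238  65.73627784  66.        ] (np.float64(56.204057612122696), np.float64(185.9852567073842))
grip scene top [543.2089342  -87.52492524 154.91234717] (np.float64(4.1999235882032275), np.float64(40.38432781819589)) 200
```

The black end cap hides 16 mm of the tube in the mask, so the mouth is about 8 mm back from my origin. That puts the grip at 45 mm as given, at (539.7, -91.3), with the clip at about 78 mm of extension. Next I move to hover over the grip.

```bash
python3 -m pendant '[{"linear":[20,-40,0],"twist":-4},{"linear":[50,-90,0],"twist":-9},{"linear":[75,-140,0],"twist":-13},{"linear":[100,-185,0],"twist":-17},{"linear":[125,-230,0],"twist":-22},{"linear":[150,-275,0],"twist":-26},{"linear":[175,-320,0],"twist":-30},{"linear":[200,-365,0],"twist":-34},{"linear":[225,-410,0],"twist":-38},{"linear":[250,-455,0],"twist":-42},{"linear":[270,-500,0],"twist":-46},{"linear":[290,-535,0],"twist":-49},{"linear":[302,-555,0],"twist":-51},{"linear":[305,-561,0],"twist":-51.2},{"linear":[305,-561,0],"twist":-51.2},{"linear":[305,-561,0],"twist":-51.2}]' 0
python3 - <<'E'
from h import *
s=cap('scene');cv2.imwrite('pics/s2.png',cv2.resize(s['frame'][60:320,160:480],None,fx=2,fy=2));o=bot.get_obs();print(o['tool_pos'],o['tcp_rot'],o['contact_force'])
E
```

```text
time: 2.2
tool_pos: [539.4, -90.4, 226.8]
tcp_rot: [-3.141, 0.0, 0.215]
contact_force: [-0.7, -0.7, 0.1]
grip_width: 91.8
[539.49446298 -90.46852083 226.93263877] [-3.14144413e+00 -1.09420684e-04  2.14791088e-01] [ 0.83133408  0.23124002 -0.47123394]
```

View pics/s2.png

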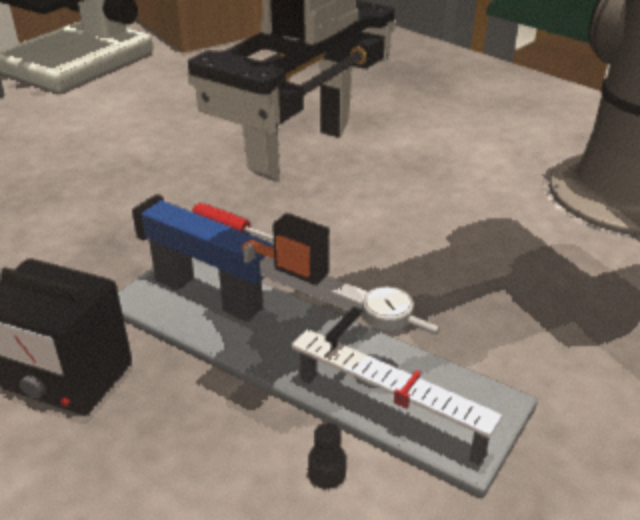

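The crop shows the gripper straddling the grip line from above, with the fingers aligned across the grip. The orange button faces the camera at (295,255). Next I descend and close.

```bash
python3 -m pendant '[{"linear":[0,0,-20],"twist":0},{"linear":[0,0,-40],"twist":0},{"linear":[0,0,-60],"twist":0},{"linear":[0,0,-78],"twist":0},{"linear":[0,0,-92],"twist":0},{"linear":[0,0,-104],"twist":0},{"linear":[0,0,-114],"twist":0},{"linear":[0,0,-119],"twist":0},{"linear":[0,0,-119],"twist":0}]' 0
python3 -m pendant '[{"linear":[0,0,0],"twist":0},{"linear":[0,0,0],"twist":0},{"linear":[0,0,0],"twist":0},{"linear":[0,0,0],"twist":0},{"linear":[0,0,0],"twist":0},{"linear":[0,0,0],"twist":0},{"linear":[0,0,0],"twist":0},{"linear":[0,0,0],"twist":0}]' 255
python3 - <<'E'
from h import *
s=cap('scene');cv2.imwrite('pics/s3.png',cv2.resize(s['frame'][100:300,200:460],None,fx=3,fy=3))
E
```

```text
time: 3.38
tool_pos: [539.8, -91.5, 107.6]
tcp_rot: [-3.141, 0.0, 0.213]
contact_force: [-0.3, -0.4, 0.5]
grip_width: 92.1
time: 4.38
tool_pos: [541.3, -91.1, 107.8]
tcp_rot: [3.141, -0.003, 0.213]
contact_force: [7.8, 2.6, -3.5]
grip_width: 24.3
```

View pics/s3.png

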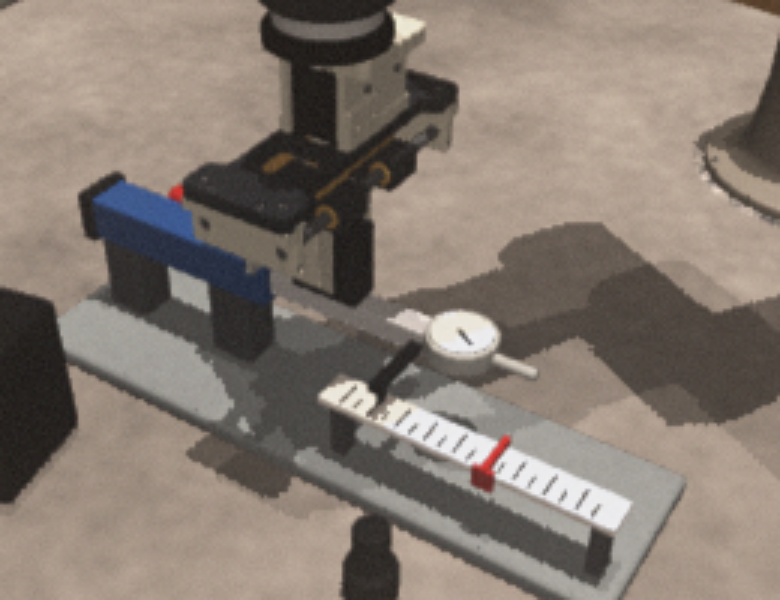

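The crop shows the gripper closed on the grip, with the opening at 24.3 mm, so the button is flush. The pads pushed the arm about 1.5 mm to stand +x, so I'll fold that offset in and draw out 90 mm, still short of the earliest stop.

```bash
python3 -m pendant '[{"linear":[1.5,0.3,0],"twist":0},{"linear":[1.1,2.3,0],"twist":0},{"linear":[0.2,6.3,0],"twist":0},{"linear":[-1.0,12,0],"twist":0},{"linear":[-2.7,19.8,0],"twist":0},{"linear":[-4.8,29.6,0],"twist":0},{"linear":[-7.0,39.4,0],"twist":0},{"linear":[-9.1,49.2,0],"twist":0},{"linear":[-11.2,58.9,0],"twist":0},{"linear":[-13.3,68.7,0],"twist":0},{"linear":[-15,76.5,0],"twist":0},{"linear":[-16.3,82.4,0],"twist":0},{"linear":[-17.1,86.3,0],"twist":0},{"linear":[-17.5,88.3,0],"twist":0},{"linear":[-17.5,88.3,0],"twist":0},{"linear":[-17.5,88.3,0],"twist":0}]'
python3 - <<'E'
from h import *
a=np.array([-.2113,.9774]);x=np.array([.9774,.2113])
for i in range(3):
    s=cap('scene');o=bot.get_obs();f=o['contact_force'];p=o['tool_pos'][:2]-[541.3,-91.1];print('along',p@a,'lat',p@x,'F along',f[:2]@a,'lat',f[:2]@x,f[2],o['grip_width'])
cv2.imwrite('pics/s4.png',cv2.resize(s['frame'][100:300,200:460],None,fx=3,fy=3))
E
```

```text
time: 6.42
tool_pos: [522.4, -3.0, 107.8]
tcp_rot: [-3.141, -0.0, 0.213]
contact_force: [2.2, -3.2, -1.0]
grip_width: 24.1
along 90.08667294486406 lat 0.16861410800000215 F along -2.6089809059929547 lat 1.0461729246806761 -2.0035192991768214 23.76104253185451
along 89.99923666817557 lat 0.16552912231758635 F along -3.034160251251688 lat 1.2999541847339837 -1.4783191222461243 23.616624355596098
along 89.98083541486086 lat 0.16339069092746303 F along -3.154313826953715 lat 1.921629812259435 -1.8879379822848894 23.481083895787474
```

View pics/s4.png

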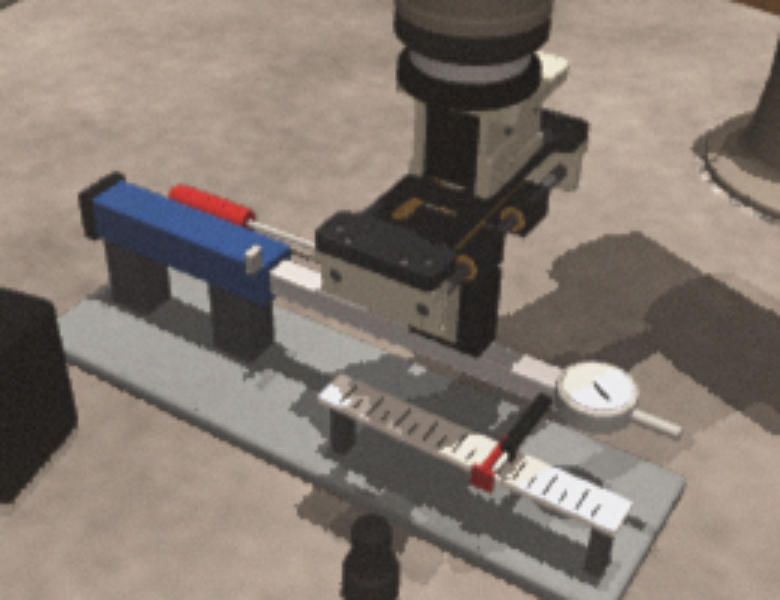

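The crop shows the arm drawn out with the grip, and the pointer just past the clip at (490,470). The baseline pull is about 3 N. Next I creep on and watch the force.

```bash
cat > f.py <<'E'
from h import *
a=np.array([-.2113,.9774]);x=np.array([.9774,.2113])
o=bot.get_obs();f=o['contact_force'];p=o['tool_pos'][:2]-[541.3,-91.1];print('along',(p@a).round(2),'lat',(p@x).round(2),'F along',(f[:2]@a).round(1),'lat',(f[:2]@x).round(1),f[2].round(1),o['grip_width'].round(1))
E
python3 -m pendant '[{"linear":[-0.4,2,0],"twist":0},{"linear":[-0.8,4,0],"twist":0},{"linear":[-1.3,6,0],"twist":0},{"linear":[-1.7,8,0],"twist":0},{"linear":[-2.1,9.8,0],"twist":0},{"linear":[-2.5,11.7,0],"twist":0},{"linear":[-2.5,11.7,0],"twist":0}]' >/dev/null; python3 f.py
python3 -m pendant '[{"linear":[-0.4,2,0],"twist":0},{"linear":[-0.8,3.9,0],"twist":0},{"linear":[-0.8,3.9,0],"twist":0}]' >/dev/null; python3 f.py
```

```text
Traceback (most recent call last):
  File "f.py", line 3, in <module>
    o=bot.get_obs();f=o['contact_force'];p=o['tool_pos'][:2]-[541.3,-91.1];print('along',(p@a).round(2),'lat',(p@x).round(2),'F along',(f[:2]@a).round(1),'lat',(f[:2]@x).round(1),f[2].round(1),o['grip_width'].round(1))
                                                                                                                                                                                                 ^^^^^^^^^^^^^^^^^^^^^
AttributeError: 'float' object has no attribute 'round'
Traceback (most recent call last):
  File "f.py", line 3, in <module>
    o=bot.get_obs();f=o['contact_force'];p=o['tool_pos'][:2]-[541.3,-91.1];print('along',(p@a).round(2),'lat',(p@x).round(2),'F along',(f[:2]@a).round(1),'lat',(f[:2]@x).round(1),f[2].round(1),o['grip_width'].round(1))
                                                                                                                                                                                                 ^^^^^^^^^^^^^^^^^^^^^
AttributeError: 'float' object has no attribute 'round'
```

```bash
sed -i "s/o\['grip_width'\].round(1)/o['grip_width']/" f.py; python3 f.py
python3 -m pendant '[{"linear":[-0.4,2,0],"twist":0},{"linear":[-0.8,3.9,0],"twist":0},{"linear":[-0.8,3.9,0],"twist":0}]' >/dev/null; python3 f.py
```

```text
along 105.86 lat 0.22 F along -4.2 lat 1.3 -1.7 23.75031213559312
along 109.89 lat 0.22 F along -4.0 lat 1.0 -1.6 23.94144236710142
```

```bash
python3 -m pendant '[{"linear":[-0.4,2,0],"twist":0},{"linear":[-0.8,3.9,0],"twist":0},{"linear":[-0.8,3.9,0],"twist":0}]' >/dev/null; python3 f.py
```

```text
along 113.86 lat 0.22 F along -4.5 lat 2.1 -1.5 23.660099570522203
```

```bash
python3 -m pendant '[{"linear":[-0.4,2,0],"twist":0},{"linear":[-0.6,3,0],"twist":0},{"linear":[-0.6,3,0],"twist":0}]' >/dev/null; python3 f.py
```

```text
along 116.56 lat 0.24 F along -6.4 lat 1.0 -1.5 23.86697482384984
```

```bash
python3 -m pendant '[{"linear":[-0.2,1,0],"twist":0},{"linear":[-0.4,2,0],"twist":0},{"linear":[-0.4,2,0],"twist":0},{"linear":[-0.4,2,0],"twist":0}]' >/dev/null; python3 f.py
```

```text
along 117.94 lat 0.23 F along -9.2 lat -0.4 -1.7 23.77126790184771
```

```bash
python3 -m pendant '[{"linear":[-0.2,1,0],"twist":0},{"linear":[-0.4,2,0],"twist":0},{"linear":[-0.6,3,0],"twist":0},{"linear":[-0.6,3,0],"twist":0},{"linear":[-0.6,3,0],"twist":0}]' >/dev/null; python3 f.py
python3 - <<'E'
from h import *
t=cap('top');s=cap('scene')
cv2.imwrite('pics/s5.png',np.vstack([cv2.resize(s['frame'][180:300,270:470],None,fx=3,fy=3)[:300],cv2.resize(t['frame'][170:270,200:400],None,fx=3,fy=3)]))
E
```

```text
along 119.95 lat 0.25 F along -14.9 lat -0.9 -3.4 23.80056177203011
```

View pics/s5.png

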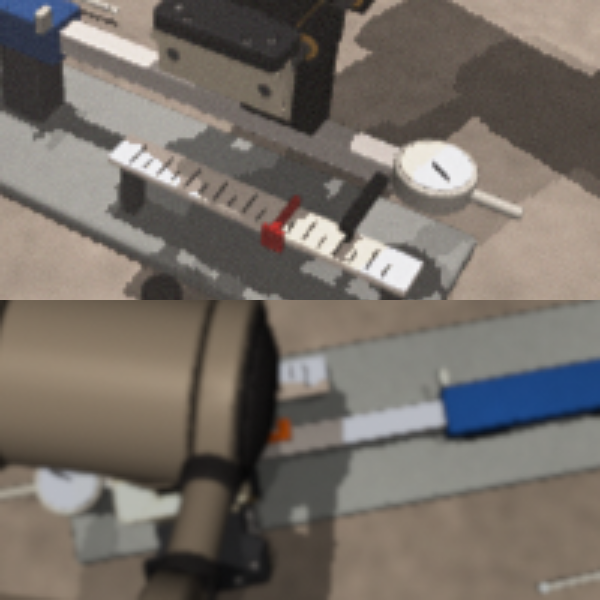

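The stop is met at about 116 mm: the force rises by 2.9 N/mm, to 14.9 N at 120 mm. In the crop the pointer is well past the clip, at (350,240) against (285,225). Now I bring it back to about 79 mm.

```bash
python3 -m pendant '[{"linear":[0.4,-2,0],"twist":0},{"linear":[1.3,-6,0],"twist":0},{"linear":[2.3,-11,0],"twist":0},{"linear":[3.4,-16,0],"twist":0},{"linear":[4.5,-21,0],"twist":0},{"linear":[5.6,-26,0],"twist":0},{"linear":[6.7,-31,0],"twist":0},{"linear":[7.7,-35.5,0],"twist":0},{"linear":[8.4,-39,0],"twist":0},{"linear":[8.8,-41,0],"twist":0},{"linear":[9.1,-42,0],"twist":0},{"linear":[9.1,-42,0],"twist":0},{"linear":[9.1,-42,0],"twist":0}]' >/dev/null; python3 f.py
python3 - <<'E'
from h import *
s=cap('scene')
cv2.imwrite('pics/s6.png',cv2.resize(s['frame'][205:280,310:410],None,fx=8,fy=8,interpolation=cv2.INTER_CUBIC))
def pr(p): 
    q=s['R']@np.array(p)+s['t']; return [s['fx']*q[0]/q[2]+s['cx'],s['fy']*q[1]/q[2]+s['cy']]
c=np.array([562,65.4,66]);a=np.array([-.2113,.9774,0]);x=np.array([.9774,.2113,0])
print(pr(c),'per mm along',np.subtract(pr(c+a),pr(c)),'per mm x',np.subtract(pr(c+x),pr(c)),'per mm z',np.subtract(pr(c+[0,0,1]),pr(c)))
E
```

```text
along 78.91 lat 0.12 F along -4.2 lat -2.4 1.3 23.722870258646644
[np.float64(362.92521645535027), np.float64(254.56591651815933)] per mm along [0.504074   0.22666409] per mm x [-0.26853798  0.34436559] per mm z [ 0.04144973 -0.39940388]
```

View pics/s6.png

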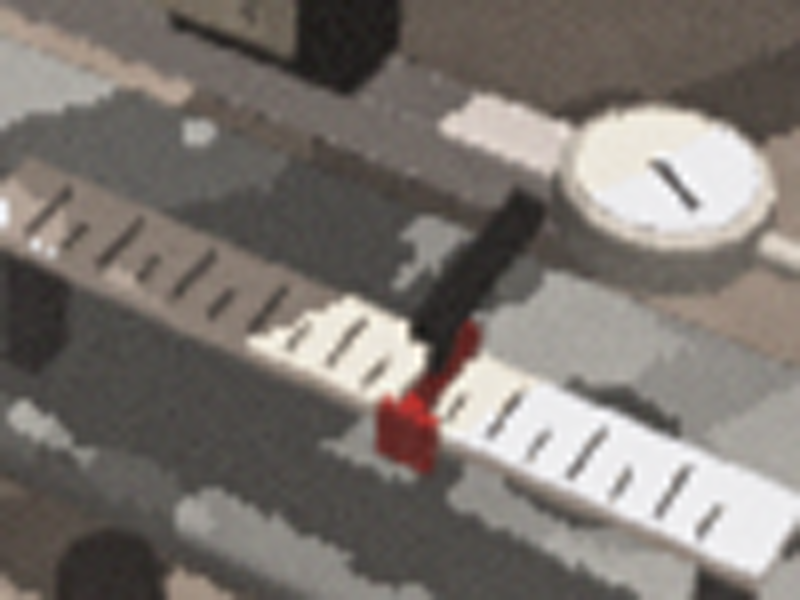

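```bash
python3 - <<'E'
from h import *
a=np.array([-.2113,.9774]);x=np.array([.9774,.2113]);O=np.array([549.2,-135.4])
for k in range(2):
    s=cap('scene');W=cloud(s);f=s['frame'].astype(int);B,G,R=f[...,0],f[...,1],f[...,2]
    v,u=np.mgrid[:400,:640]; reg=(u>350)&(u<380)&(v>226)&(v<268)
    A=(W[...,:2]-O)@a; X=(W[...,:2]-O)@x; Z=W[...,2]
    red=reg&(R>1.7*G)&(R>1.7*B)&(R>45); pt=reg&(f.max(-1)<55)&(Z>66)&(X>15)&(X<56)
    for n,m in(('red',red),('ptr',pt)):
        if k: print(n,m.sum(),'A pct',np.percentile(A[m],[5,25,50,75,95]).round(1))
        else:
            for q in range(int(Z[m].min())//4*4,112,4):
                mm=m&(Z>=q)&(Z<q+4)
                if mm.sum()>1: print(n,q,mm.sum(),'A',A[mm].min().round(1),np.median(A[mm]).round(1),A[mm].max().round(1),'X',X[mm].min().round(1),np.median(X[mm]).round(1),X[mm].max().round(1))
E
```

```text
red 56 11 A 188.7 193.3 199.6 X 63.7 64.7 66.9
red 60 12 A 187.3 193.5 200.0 X 64.4 64.9 66.3
red 64 12 A 187.2 193.1 198.7 X 64.0 65.3 66.1
red 68 34 A 188.0 194.5 200.1 X 33.8 60.5 66.2
red 72 8 A 192.6 195.4 196.3 X 36.6 50.9 61.3
ptr 72 2 A 194.1 194.5 194.8 X 50.9 52.1 53.2
ptr 76 4 A 193.7 194.3 194.8 X 47.3 52.2 53.3
ptr 84 2 A 197.2 197.3 197.4 X 19.4 27.5 35.6
ptr 88 21 A 189.5 197.3 198.0 X 16.4 37.1 54.6
ptr 92 63 A 190.3 194.3 197.9 X 15.4 35.9 55.9
red 78 A pct [nan nan nan nan nan]
ptr 94 A pct [190.5 192.9 194.7 196.9 197.7]
```

Depth in the scene view puts the clip's middle at about 193.6 mm along the scale and the pointer tip at about 194.2 mm. The encoder reads 78.9 mm against my 78.5 mm estimate. I trim back 0.5 mm, settle and check.

```bash
python3 -m pendant '[{"linear":[0.1,-0.5,0],"twist":0},{"linear":[0.1,-0.5,0],"twist":0},{"linear":[0.1,-0.5,0],"twist":0},{"linear":[0.1,-0.5,0],"twist":0},{"linear":[0.1,-0.5,0],"twist":0},{"linear":[0.1,-0.5,0],"twist":0}]'; python3 f.py
python3 - <<'E'
from h import *
s=cap('scene');print(abs(bot.get_obs()['dq']).max())
cv2.imwrite('pics/s7.png',cv2.resize(s['frame'][120:310,140:400],None,fx=3,fy=3))
E
```

```text
time: 12.7
tool_pos: [524.8, -14.2, 107.8]
tcp_rot: [-3.141, 0.0, 0.213]
contact_force: [-3.4, -3.4, 3.9]
grip_width: 23.8
along 78.65 lat 0.16 F along -2.6 lat -4.0 3.9 23.845927032740594
0.0016393864435078236
```

View pics/s7.png

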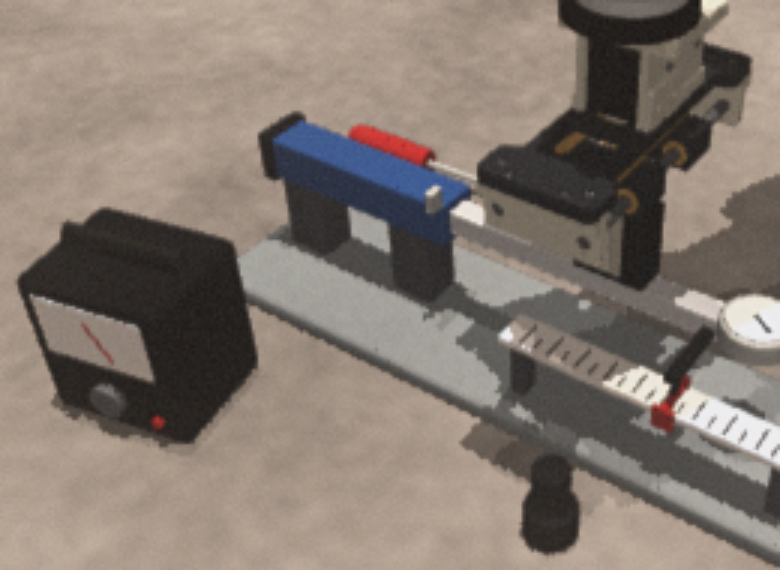

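The pointer stands over the clip at about (675,385). The grip is held at 23.8 mm, the arm is at rest, and the meter and eyepiece are where they were. Handing in.

```bash
python3 -c "
from plant import bot
bot.close_job()"
```

```text
the job is handed in; nothing more can be done
```

The boom check is done and handed in at about 13 s of the 42 s allowed; no verdict was reported.

- **Grip:** I pinched the black grip with the button pressed flush. The opening held at 23.5–24.3 mm on the 24 mm grip throughout.
- **End stop:** I drew the arm out and met the stop at about 116 mm of extension. The force rose from about 4 N to 14.9 N at 120 mm, a slope of 2.9 N/mm, which matches the 3 N/mm rubber buffer.
- **Clip:** I brought it back to 78.65 mm. My first image estimate of the clip was 78.5 mm. Before a 0.25 mm trim back, the depth image put the pointer tip about 0.6 mm outward of the clip's middle. I expect the pointer within about 1 mm of the middle.
- **At hand-in:** The arm was at rest, still holding the grip with the button in.
- **Loose items:** In the last picture the meter, eyepiece and screwdriver looked undisturbed. I did not measure their positions again.
- **Checks that failed or disagreed:**
  - The tube measured 154 mm instead of 170 mm, because its black end cap was missed by the colour mask; I corrected for that.
  - The second repeat of the pointer and clip reading failed on missing depth pixels, so that reading rests on one frame.

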